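# Slacken the test plug with the unknown thread

### The arm

A 7-joint arm with a two-finger parallel gripper is mounted at the origin on the work surface. World frame = base frame: x ahead of the robot, y to its left, z up, the work surface at z = 0. Lengths are in m, angles in rad, forces in N, time in s.
With the tool pointing down it reaches from about 0.425 to 0.925 m from the base axis. Payload 6.8 kg.
Tool frame: the origin (TCP) lies on the front face of the gripper's body, between the roots of the fingers; the fingertips stand 73 mm ahead of it and the grasp point (between the pads) lies 54 mm ahead of it (env.nose_length is the distance from the TCP to the fingertips, in m); z points along the fingers, y is the line along which they close (so a half turn about z gives the same grasp; the last joint's range is limited). The gripper opens to 85 mm and grips with 20 to 120 N. Pads are 22 mm wide; open, the fingers measure 114 mm over their backs; the gripper's body (76 mm by 85 mm) begins 54 mm behind the grasp point. The pads swing forward as they close: fully open they stand 13 mm farther back than shut.
Start: joints at [-0.108, 0.477, 0.022, 1.555, -0.011, 1.109, -0.083], TCP at [0.675, 0, 0.304] pointing down, gripper open.
Joint ranges: [-2.96, 2.96], [-0.34, 2.1], [-1.41, 1.46], [0.24, 2.44], [-1.37, 4.51], [0.17, 1.92], [-2.96, 2.96]. Speed limits (rad/s): [2.39, 2.39, 3.14, 3.14, 3.14, 3.14, 3.14].

### API

Orientations are given as a unit quaternion [w, x, y, z].
In Python, from cell import env, kin, camera, calibration, job gives the robot as it stands. The module is installed in compiled form; this text tells all that it offers. Calls block until the motion is done:
- env.reach(position, orientation): joint-space move of the TCP to a pose.
- env.movel(position, velocity=0.15, rot=None, stop_force=None): straight line of the TCP; rot=None keeps the orientation; velocity is the mean speed in m/s. With stop_force (N) it stops when the force on the tool has changed by that much, and returns True; else False.
- env.goto_joints(angles): joint-space move.
- env.grip(opening, f_grip=None): finger opening in m; f_grip is the grip in N (None keeps the last); returns when the fingers have stopped.
- env.dwell(seconds).
- kin.inverse_kinematics(position, orientation): joint angles nearest the present ones, or None.
- env.get_state(): the state.
- camera(name): name is "scene" or "side" or "wrist"; returns (picture, depth): 420x560x3 uint8, blue, green, red; 420x560 float32, m along the optical axis (not along the pixel's ray), 0 where there is no reading.
- calibration(name): a dict with "fx", "fy", "cx", "cy" (pixels), "rvec" (rotation vector, rad) and "tvec" (3), from world to camera coordinates, as OpenCV has them. Camera axes: x right, y down, z forward; pixel columns grow to the right and rows downward; lengths in m; the calibration is good to about 2 mm. A picture is of the moment at which its call begins: read the wrist's pose just before it. calibration takes no time and is no camera call; for the wrist camera it gives the pose at the moment of the call.
A pose or a line that the arm cannot do raises env.PlanningError and nothing moves.
- job.job_done(): hands the job in; it is judged then, once.
The state is a dict: "time": time; "qpos": joint angles; "joint_velocities": joint speeds; "joint_torque": joint torques, N m; "tcp_pos": TCP position; "orientation": TCP orientation; "force": force on the tool from outside, world axes, zero at the start; "torque": the same for the moment, N m; "opening": finger opening in m; "gripper_force": force on a finger pad.
Only numpy, scipy, OpenCV 4.12 (cv2) and the standard library are available. Lean on these libraries where they do the work, as an engineer would, in place of code of your own. Each camera call takes 0.05 s, during which the arm holds its last target. There are 200 camera calls.

### The job

Slacken the test plug in the square-flanged pipe spool by turning its wing handle about a quarter turn. Nobody knows whether this plug has a right-hand or a left-hand thread: try it, feel which way it gives and turn it that way. Leave the plug in the round-flanged spool as it is.

Things in the scene. Friction and masses are not known exactly. Their poses are not given: they have to be found in the camera images.
- square_spool: Steel pipe spool fixed upright on the bench: 76 mm pipe stub with a SQUARE flange on top, 125 x 125 mm, 14 mm thick, upper face 100 mm above the bench. Origin: on its centre line at the bench; z up, x and y parallel to the flange's edges. The plug to slacken sits in its mouth: steel plate (top at 108 mm), 12 mm stem on the centre line, wing handle on top.
- round_spool: The other fixed upright spool with a ROUND flange 134 mm across, upper face 100 mm above the bench. Origin: on its centre line at the bench; z up. Its identical plug is to be left alone. Both handles start done up: one way blocked solid at once, the other way turning at a light 0.1 N m for 115 degrees to a stop, and staying where left. Their threads are of opposite hand.
- wing_a_end (a point): End of the wing handle of one plug, which may be in either spool. Handle: level dark steel bar 70 long, 12 thick, 22 mm tall (32 mm at the outer 22 mm of both ends), underside 126 mm above the bench. The point is 35 mm from the upright turning axis (the spool's centre line), 11 mm above the underside; x points outward along the bar, z up. It goes round with the handle.
- wing_b_end (a point): The same point on the handle of the other plug, with the same sizes and axes: x outward along the bar, the turning axis 35 mm back along -x. This plug too may be in either spool; the nearer spool centre (35 mm) tells which. Which way either handle gives is not told: it must be found by trying to turn it.

How it is judged:
By the outcome, as a careful person would: the job done as asked, in the order asked, and still so for the second after the job is handed in, with the robot touching nothing.
It also fails if it takes over 42 s, if anything falls off the work surface, if the arm or the gripper's body presses on something with over 40 N, if the wrist force passes 120 N, or if a joint passes its speed limit or range.

## Working session

There is one attempt and no reset: what is moved stays moved. The work goes in short steps, each a Python script; the robot and the scene stay as the last script left them, time stands still between calls to the robot, and variables do not carry over. Pictures are saved under pics/ and viewed, at most 10 in all, crops included, and the job is handed in when it is done.

```bash
mkdir -p pics
cat > h.py <<'E'
import numpy as np, cv2
from cell import env, kin, camera, calibration, job
def world(name, depth, cal=None):
    c=cal or calibration(name); R=cv2.Rodrigues(np.array(c['rvec'],float))[0]; t=np.array(c['tvec'],float).ravel()
    v,u=np.mgrid[:depth.shape[0],:depth.shape[1]]
    P=np.stack([(u-c['cx'])/c['fx']*depth,(v-c['cy'])/c['fy']*depth,depth],-1)
    return (P-t)@R
E
python3 - <<'E'
from h import *
for n in("scene","wrist"):
    c=calibration(n); p,d=camera(n); np.savez(f'{n}.npz',p=p,d=d,r=c['rvec'],t=c['tvec'],k=[c['fx'],c['fy'],c['cx'],c['cy']])
    cv2.imwrite(f'pics/{n}0.png',p); print(n,c,(d>0).mean())
    W=world(n,d,c); 
    for lo,hi in((.097,.103),(.105,.111),(.144,.151),(.154,.162)):
        m=(d>0)&(W[...,2]>lo)&(W[...,2]<hi); print(lo,m.sum(),W[m].min(0) if m.any() else'',W[m].max(0) if m.any() else '')
E
```

```text
scene {'fx': 496.91079769988437, 'fy': 496.91079769988437, 'cx': 277.9097114845715, 'cy': 213.52822475522558, 'rvec': array([ 1.18130249,  2.39217986, -0.95829225]), 'tvec': array([ 0.33005777, -0.25649629,  1.13923213])} 0.9959608843537415
0.097 6690 [-0.00850397 -0.19692398  0.09700019] [0.64020834 0.23912789 0.1029955 ]
0.105 1246 [-0.01711701 -0.15029585  0.10500487] [0.59638994 0.19335484 0.11099392]
0.144 535 [-0.00988163 -0.13634846  0.14401142] [0.60034385 0.17406512 0.15099995]
0.154 573 [-0.01026272 -0.13306961  0.15400919] [0.59928673 0.17371731 0.16194788]
wrist {'fx': 340.54398201954143, 'fy': 340.54398201954143, 'cx': 274.81857381769345, 'cy': 219.69177696765823, 'rvec': array([-2.80856130e+00,  3.45365113e-04,  2.44239208e-03]), 'tvec': array([-0.67415387, -0.04322031,  0.38250674])} 0.996016156462585
0.097 17254 [ 0.48090257 -0.19486076  0.09701216] [0.62622981 0.15120654 0.10299886]
0.105 1487 [ 0.51330378 -0.14841555  0.10500068] [0.59583503 0.14980754 0.11099641]
0.144 50 [ 0.57940459 -0.1360311   0.14401092] [ 0.58219247 -0.12578353  0.15093194]
0.154 12 [ 0.58040819 -0.1327946   0.15428398] [ 0.58226217 -0.12621495  0.15718725]
```

View pics/scene0.png

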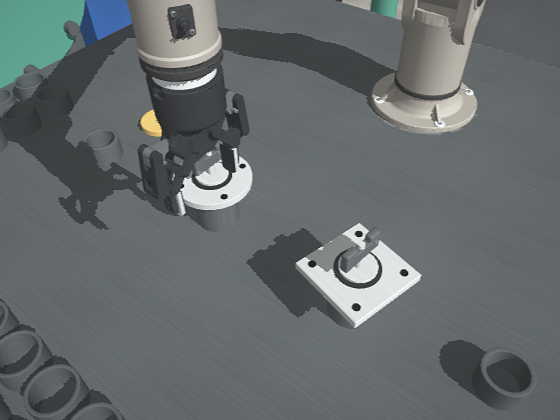

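View pics/wrist0.png

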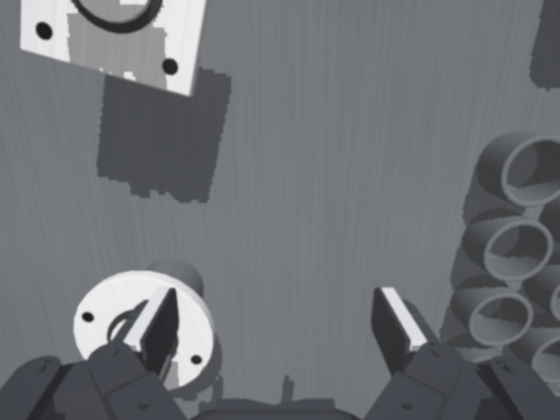

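The scene view shows the square flange around (358,275), with its handle from about (347,262) to (378,235). The round flange, around (215,178), is partly hidden by the gripper. Next I'll measure both from the scene depth.

Run:
```python
from h import *
z=np.load('scene.npz'); p,d=z['p'],z['d']; W=world('scene',d)
v,u=np.mgrid[:420,:560]
sq=(u>285)&(u<435)&(v>215)&(v<335)
m=sq&(d>0)&(abs(W[...,2]-.1)<.003)
r=cv2.minAreaRect(W[m][:,:2].astype(np.float32)); print('flange',r, W[m][:,2].mean())
mp=sq&(d>0)&(abs(W[...,2]-.108)<.002); print('plate',mp.sum(),W[mp].mean(0))
for lo,hi in((.12,.144),(.144,.152),(.154,.162)):
    h=sq&(W[...,2]>lo)&(W[...,2]<hi); Q=W[h]; r=cv2.minAreaRect(Q[:,:2].astype(np.float32)); print(lo,h.sum(),r,np.median(Q[:,2])); print(cv2.boxPoints(r).round(4).tolist())
# round
ro=(u>170)&(u<260)&(v>140)&(v<215)&(d>0)&(abs(W[...,2]-.1)<.003)&(p.min(-1)>150)
print('round',W[ro].mean(0),cv2.minEnclosingCircle(W[ro][:,:2].astype(np.float32)))
print(env.get_state())
```

```text
flange ((0.5644696354866028, 0.16364607214927673), (0.12600243091583252, 0.12635013461112976), 75.27162170410156) 0.10025903074103591
plate 581 [0.56833449 0.17256693 0.10817122]
0.12 266 ((0.5666478872299194, 0.1688048541545868), (0.011530537158250809, 0.0693269893527031), 73.70083618164062) 0.13602583655157902
[[0.5317999720573425, 0.17299999296665192], [0.5982999801635742, 0.1535000056028366], [0.6014999747276306, 0.16459999978542328], [0.5350000262260437, 0.18410000205039978]]
0.144 196 ((0.5652971267700195, 0.16452206671237946), (0.011790947057306767, 0.07065883278846741), 81.51966094970703) 0.14820690644968987
[[0.5295000076293945, 0.1639000028371811], [0.599399983882904, 0.1535000056028366], [0.6011000275611877, 0.16509999334812164], [0.5311999917030334, 0.17560000717639923]]
0.154 278 ((0.5647860169410706, 0.1641068160533905), (0.012146247550845146, 0.06988591700792313), 82.80706787109375) 0.15741263768702426
[[0.5293999910354614, 0.16249999403953552], [0.5986999869346619, 0.15369999408721924], [0.6001999974250793, 0.16580000519752502], [0.5309000015258789, 0.1745000034570694
[... 176 characters left out ...]
,  1.55631997, -0.01145164,
        1.10927779, -0.08313796]), 'joint_velocities': array([-1.73369904e-05, -6.09542964e-04, -3.14638432e-04, -2.06287218e-03,
        8.68626896e-04,  7.26156955e-04, -1.70327222e-04]), 'joint_torque': array([ 5.69385389e-03, -5.97765398e+01,  1.61440808e+00, -2.81952703e+01,
        1.29656185e-02,  5.02699884e-03, -1.13572563e-05]), 'tcp_pos': array([ 6.74606005e-01, -1.45153635e-05,  3.03033225e-01]), 'orientation': array([-5.05991791e-04,  7.07106738e-01,  7.07106372e-01, -6.19430546e-04]), 'force': array([-0.17239528,  0.24267655, -0.35078174]), 'torque': array([-0.01981424,  0.03277331,  0.04873607]), 'gripper_force': 0.0, 'opening': 0.08537229552224056}
```

```bash
cat >> h.py <<'E'
from scipy.spatial.transform import Rotation as Ro
def quat(psi):  # tool down, tool y at world yaw psi
    y=np.array([np.cos(psi),np.sin(psi),0]); z=np.array([0,0,-1.]); x=np.cross(y,z)
    q=Ro.from_matrix(np.stack([x,y,z],1)).as_quat(); return q[[3,0,1,2]]
def yaw():
    q=np.array(env.get_state()['orientation'])[[1,2,3,0]]; y=Ro.from_quat(q).as_matrix()[:,1]; return np.degrees(np.arctan2(y[1],y[0]))
E
python3 - <<'E'
from h import *
C=[.5647,.1638]; b=np.radians(-7.2)
for k in (90,-90):
    for dd in (-95,-90,0,90,95):
        q=kin.inverse_kinematics([*C,.194],quat(b+np.radians(k+dd))); print(k,dd,None if q is None else np.round(q,2))
env.reach([C[0]-.0,C[1],.30],quat(b+np.pi/2))
c=calibration('wrist'); p,d=camera('wrist'); cv2.imwrite('pics/w1.png',p); W=world('wrist',d,c)
near=np.hypot(W[...,0]-C[0],W[...,1]-C[1])
for lo,hi,rr in((.098,.103,.095),(.144,.152,.045),(.154,.162,.045)):
    h=(d>0)&(near<rr)&(W[...,2]>lo)&(W[...,2]<hi); r=cv2.minAreaRect(W[h][:,:2].astype(np.float32)); print(lo,h.sum(),r)
s=env.get_state(); print(s['time'],s['tcp_pos'],np.round(s['qpos'],3),yaw())
E
```

```text
90 -95 [-0.39  0.46  0.01  1.87 -0.    0.81 -0.6 ]
90 -90 [-0.38  0.46 -0.01  1.87  0.01  0.82 -0.52]
90 0 [-0.14  0.48 -0.32  1.85  0.2   0.84  0.88]
90 90 [ 0.1   0.54 -0.64  1.83  0.41  0.9   2.28]
90 95 [ 0.11  0.55 -0.66  1.83  0.42  0.91  2.36]
-90 -95 [ 0.09  0.54 -0.63  1.83  0.39  0.9   2.2 ]
-90 -90 [ 0.1   0.54 -0.64  1.83  0.41  0.9   2.28]
-90 0 [-0.63  0.48  0.32  1.88 -0.2   0.81 -1.9 ]
-90 90 [-0.38  0.46 -0.01  1.87  0.01  0.82 -0.52]
-90 95 [-0.37  0.46 -0.03  1.86  0.02  0.82 -0.44]
0.098 15736 ((0.5650994181632996, 0.16352756321430206), (0.1253139078617096, 0.12535761296749115), 75.17186737060547)
0.144 450 ((0.5556604862213135, 0.165066659450531), (0.011489014141261578, 0.051240626722574234), 82.27632141113281)
0.154 1235 ((0.564749538898468, 0.1638628989458084), (0.011322597041726112, 0.0697622299194336), 82.29627990722656)
1.1167 [0.56551421 0.16234267 0.29985147] [-0.124  0.361 -0.333  1.755  0.135  1.048  0.937] 82.56540383271356
```

View pics/w1.png

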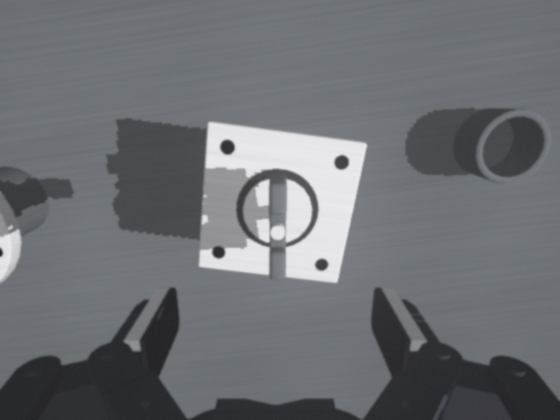

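The wrist view shows the bar upright at column 278, rows 170–278, centred in the square flange. It agrees with the scene view: centre (0.565, 0.1637), bar at −7.6°. I'll go down, grip and feel both ways.

Run:
```python
from h import *
C=[.5649,.1637]; Q=quat(np.radians(82.4))
env.grip(.045,30)
print(env.movel([*C,.194],velocity=.1,rot=Q,stop_force=15)); env.dwell(.2)
s=env.get_state(); print(s['time'],s['tcp_pos'],s['force'],yaw())
env.grip(0.0,30); env.dwell(.2)
def rep():
    s=env.get_state(); print(round(s['time'],2),s['tcp_pos'].round(4),s['force'].round(1),s['torque'].round(2),round(s['opening'],4),round(s['gripper_force'],1),round(s['qpos'][6],3),round(yaw(),2))
rep()
q0=np.array(s['qpos'])
for a in (1,2,3,0,-1,-2,-3,0):
    q=q0.copy(); q[6]+=np.radians(a); env.goto_joints(q); env.dwell(.15); print(a); rep()
```

```text
False
3.0 [0.56516111 0.16376828 0.19457155] [ 0.48792933  0.40789578 -0.04952047] 82.39673629287059
3.59 [0.565  0.1643 0.1943] [-0.2  2.9  2. ] [ 0.49  0.05 -0.04] 0.0114 35.3 0.884 82.43
1
3.99 [0.565  0.1642 0.1943] [ 1.3  4.6 -2.1] [ 0.99 -0.11 -0.61] 0.0116 36.4 0.901 83.37
2
4.39 [0.565  0.1642 0.1944] [ 0.5  5.3 -2. ] [ 1.04 -0.16 -0.95] 0.0114 43.2 0.918 84.32
3
4.79 [0.565  0.1642 0.1944] [-0.1  5.3 -4.1] [ 1.06 -0.12 -1.14] 0.0114 51.5 0.935 85.27
0
5.19 [0.565  0.1642 0.1943] [ 1.1  5.2 -3.7] [ 1.   -0.13 -0.08] 0.0114 34.5 0.884 82.47
-1
5.59 [0.565  0.1643 0.1943] [ 0.7  5.6 -3.3] [ 1.01 -0.17 -0.08] 0.0116 34.5 0.867 81.49
-2
5.99 [0.565  0.1642 0.1943] [ 1.5  5.4 -4.3] [ 0.94 -0.21 -0.1 ] 0.0114 34.5 0.849 80.49
-3
6.39 [0.565  0.1642 0.1943] [ 1.9  6.1 -3.2] [ 0.96 -0.18 -0.05] 0.0109 34.5 0.832 79.48
0
6.79 [0.565  0.1642 0.1943] [ 1.7  4.7 -4.4] [ 0.95 -0.16 -0.03] 0.0117 34.5 0.884 82.49
```

Yaw+ is blocked: the torque climbs to −1.1 N m. Yaw− turns freely, so I'll turn it −90° by joint 7.

Run:
```python
from h import *
def rep():
    s=env.get_state(); print(round(s['time'],2),s['tcp_pos'].round(4),s['force'].round(1),s['torque'].round(2),round(s['opening'],4),round(s['qpos'][6],3),round(yaw(),2)); return s
q0=np.array(env.get_state()['qpos']); q0[6]=.884
for a in (-10,-20,-35,-50,-65,-80,-91):
    q=q0.copy(); q[6]+=np.radians(a); env.goto_joints(q); s=rep()
    if abs(s['torque'][2])>.8 or np.linalg.norm(s['force'])>30: print('STOP');break
env.dwell(.3); rep()
```

```text
7.08 [0.565  0.1643 0.1943] [ 0.4  4.  -1.2] [ 0.73 -0.09 -0.05] 0.0109 0.714 72.72
7.38 [0.565  0.1643 0.1943] [ 0.3  4.1 -2. ] [ 0.74 -0.12 -0.08] 0.0113 0.541 62.82
7.73 [0.565  0.1643 0.1943] [ 1.1  3.9 -1.9] [ 0.84 -0.09 -0.12] 0.0112 0.28 47.87
8.09 [0.565  0.1643 0.1943] [ 1.3  4.2 -2.1] [ 0.87 -0.07 -0.1 ] 0.0114 0.019 32.88
8.45 [0.565  0.1643 0.1943] [ 1.4  4.6 -3. ] [ 0.92 -0.05 -0.09] 0.0112 -0.243 17.88
8.81 [0.565  0.1643 0.1943] [ 1.3  4.9 -3.4] [ 0.96 -0.18 -0.09] 0.0113 -0.505 2.89
9.11 [0.565  0.1644 0.1943] [ 1.5  5.1 -3. ] [ 1.03 -0.17 -0.03] 0.0117 -0.696 -8.08
9.41 [0.565  0.1644 0.1943] [ 1.7  5.4 -3.3] [ 1.03 -0.2  -0.08] 0.0111 -0.696 -8.05
```

Run:
```python
from h import *
C=[.5649,.1637]
env.grip(.06); env.dwell(.1)
print(env.movel([*C,.30],velocity=.12)); env.dwell(.2)
c=calibration('wrist'); p,d=camera('wrist'); W=world('wrist',d,c)
near=np.hypot(W[...,0]-C[0],W[...,1]-C[1])
h=(d>0)&(near<.045)&(W[...,2]>.154)&(W[...,2]<.162); r=cv2.minAreaRect(W[h][:,:2].astype(np.float32)); print(h.sum(),r,cv2.boxPoints(r).round(3).tolist())
p2,_=camera('scene'); cv2.imwrite('pics/w2.png',p2)
s=env.get_state(); print(s['time'],s['force'],s['tcp_pos'])
```

```text
False
1265 ((0.5651170611381531, 0.16451071202754974), (0.06965334713459015, 0.011890068650245667), 81.81250762939453) [[0.5540000200271606, 0.13099999725818634], [0.5659999847412109, 0.1289999932050705], [0.5759999752044678, 0.1979999989271164], [0.5640000104904175, 0.20000000298023224]]
11.3667 [-0.43594959  0.19178518  0.14106612] [0.56476264 0.16364157 0.299513  ]
```

View pics/w2.png

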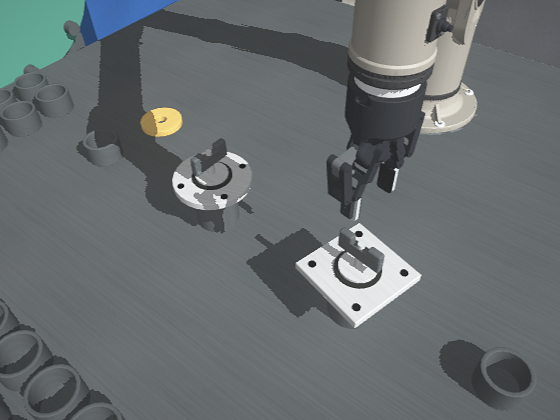

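The scene view shows the handle on the square spool now turned by about 90°, running (345,235) to (380,262). The round spool is untouched and the gripper is clear.

```bash
python3 -c "
from h import *
print(job.job_done())"
```

```text
the job is handed in; nothing more can be done
None
```

The square-flanged spool's plug is slackened: its handle gave clockwise seen from above (so a left-hand thread) and I turned it about 90°. The round spool's plug was left alone, and the job was handed in at about 11 s with the gripper clear.

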